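# Tip washed bolts into the draining hopper and hold its sprung flap open

## Task

Pick the carrier up by its wooden grip, tip the five washed bolts out of its open end into the top of the draining hopper, and set the empty carrier back down upright on the bench. Then take the pull bar of the sprung flap at the hopper's mouth and swing the flap 45 degrees open from shut, so that all the bolts run out into the stock bin below it. Finish there, still holding the bar with the flap steady at 45 degrees so that I can brush out the hopper: do not let go, and leave the bin and the other things on the bench where they are.

Things in the scene. Friction and masses are not known exactly. Their poses are not given: they have to be found in the camera images.
- tray: sheet-steel carrier holding the bolts, 125 mm wide (its x), 154 mm long (its y), side and back walls 48 mm high, 3 mm thick; its +y end is open. Origin on the underside at the middle; z up. About 0.32 kg empty. Level, it keeps the bolts; tipped 45 to 60 degrees towards +y they slide out
- tray_grip (a point): middle of the carrier's straight wooden grip, at (0, -8, 108) mm in its frame. The grip runs along the carrier's x above it: 14 mm thick in y, 20 mm high, 122 mm clear between the two 3 mm steel straps that carry it
- tray_lip (a point): middle of the carrier's pouring edge, at (0, 76, 11) mm in its frame: the last 36 mm of the floor slope up to it at 13 degrees
- bolt0: stubby hexagon bolt, dark steel, one of five alike: head 30 mm across flats and 13 mm thick, shank 20 mm thick, 42 mm long overall, about 0.1 kg. Origin inside, at mid-length. Slides easily on the steel of the carrier and of the hopper
- bolt1: stubby hexagon bolt, dark steel, one of five alike: head 30 mm across flats and 13 mm thick, shank 20 mm thick, 42 mm long overall, about 0.1 kg. Origin inside, at mid-length. Slides easily on the steel of the carrier and of the hopper
- bolt2: stubby hexagon bolt, dark steel, one of five alike: head 30 mm across flats and 13 mm thick, shank 20 mm thick, 42 mm long overall, about 0.1 kg. Origin inside, at mid-length. Slides easily on the steel of the carrier and of the hopper
- bolt3: stubby hexagon bolt, dark steel, one of five alike: head 30 mm across flats and 13 mm thick, shank 20 mm thick, 42 mm long overall, about 0.1 kg. Origin inside, at mid-length. Slides easily on the steel of the carrier and of the hopper
- bolt4: stubby hexagon bolt, dark steel, one of five alike: head 30 mm across flats and 13 mm thick, shank 20 mm thick, 42 mm long overall, about 0.1 kg. Origin inside, at mid-length. Slides easily on the steel of the carrier and of the hopper
- hopper: draining hopper of sheet metal on four legs (reaching x = +-94 mm), fixed. Trough 150 mm wide inside (its x); perforated floor slopes down at 33 degrees to its own +y, from z = 190 mm at the back wall (y = -110 mm) to z = 80 mm at the mouth (y = +60 mm). Walls 4 mm thick. Origin on the bench under the trough; z up
- hopper_inlet (a point): middle of the hopper's open top, at (0, -50, 215) mm in its frame. The top is open from y = -110 to -15 mm, rim at z = 215 mm (219 with the rolled edge); in front of that a plate slopes down to the flap's hinge
- flap_hinge (a point): middle of the flap's hinge line, at (0, 22, 169) mm in the hopper's frame; the line runs along the hopper's x
- flap (a joint): angle of the hopper's flap, rad: 0 shut, 0.785 is 45 degrees open, stop at 1.25. Steel plate 156 mm wide, 100 mm long, hanging from the hinge over the mouth; shut, it leans 25 degrees from vertical, lower edge outwards (hopper's +y). The lower edge swings out and up. Spring and weight shut it: about 5 N at the bar when shut, 8 N at 45 degrees
- flap_bar: pull bar of the flap: round steel, 10 mm thick, along the hopper's x, 90 mm clear between its end posts, 37 mm clear of the flap's face. Origin at its middle, in the hopper's frame at (0, 94, 114) mm with the flap shut and (0, 111, 181) mm at 45 degrees open. Turns with the flap: y out of the flap's face, z up along it
- bin: open grey plastic stock bin, 180 (x) x 200 (y) mm, 62 mm high, walls 4 mm, loose on the bench below the hopper's mouth, its middle about 130 mm along the hopper's +y. Origin on the underside at the middle
- tape: grey roll of tape lying flat, 100 mm across, 25 mm high, hole 76 mm; not part of the job. Origin on its underside at its middle
- carton: cardboard box with a blue band, 90 x 160 x 65 mm high; not part of the job. Origin on its underside at its middle
- tin: white paint tin with a steel lid, 90 mm across, 107 mm high; not part of the job. Origin on its underside at its middle
- screwdriver: screwdriver lying on the bench, about 200 mm long; not part of the job
- wrench: open-ended steel wrench lying on the bench, about 220 mm long; not part of the job
- spray: spray can standing upright, 60 mm across, 190 mm high; not part of the job. Origin on its underside at its middle
- hammer: hammer lying on the bench, about 280 mm long; not part of the job
Mind the look-alikes: they are no part of the job. What is shaped like the bolt0 but white or yellow is not meant.

How it is judged:
On the way, in this order (a step that is already met when the one before it is completed fails the run):
1. all five bolts are in the hopper (x of bolt0 in the frame of hopper between -0.076 and 0.076 m and y of bolt0 in the frame of hopper between -0.111 and 0.075 m and z of bolt0 in the frame of hopper between 0.075 and 0.21 m and x of bolt1 in the frame of hopper between -0.076 and 0.076 m and y of bolt1 in the frame of hopper between -0.111 and 0.075 m and z of bolt1 in the frame of hopper between 0.075 and 0.21 m and x of bolt2 in the frame of hopper between -0.076 and 0.076 m and y of bolt2 in the frame of hopper between -0.111 and 0.075 m and z of bolt2 in the frame of hopper between 0.075 and 0.21 m and x of bolt3 in the frame of hopper between -0.076 and 0.076 m and y of bolt3 in the frame of hopper between -0.111 and 0.075 m and z of bolt3 in the frame of hopper between 0.075 and 0.21 m and x of bolt4 in the frame of hopper between -0.076 and 0.076 m and y of bolt4 in the frame of hopper between -0.111 and 0.075 m and z of bolt4 in the frame of hopper between 0.075 and 0.21 m), for 0.2 s.
2. the carrier stands upright on the bench, let go (height (world z) of tray between -0.01 and 0.012 m and angle between tray's own z axis and vertical below 0.1 rad and contact force between the fingers and tray below 0.5 N and linear speed of tray below 0.03 m/s), for 0.2 s.
3. the flap is held open by its bar and all five bolts have run into the bin (value of joint flap above 0.4 rad and contact force between the fingers and flap_bar above 1 N and x of bolt0 in the frame of bin between -0.088 and 0.088 m and y of bolt0 in the frame of bin between -0.098 and 0.098 m and z of bolt0 in the frame of bin between 0 and 0.06 m and x of bolt1 in the frame of bin between -0.088 and 0.088 m and y of bolt1 in the frame of bin between -0.098 and 0.098 m and z of bolt1 in the frame of bin between 0 and 0.06 m and x of bolt2 in the frame of bin between -0.088 and 0.088 m and y of bolt2 in the frame of bin between -0.098 and 0.098 m and z of bolt2 in the frame of bin between 0 and 0.06 m and x of bolt3 in the frame of bin between -0.088 and 0.088 m and y of bolt3 in the frame of bin between -0.098 and 0.098 m and z of bolt3 in the frame of bin between 0 and 0.06 m and x of bolt4 in the frame of bin between -0.088 and 0.088 m and y of bolt4 in the frame of bin between -0.098 and 0.098 m and z of bolt4 in the frame of bin between 0 and 0.06 m), for 0.1 s.
At the end, for the whole second after the job is handed in: All five bolts in the bin; carrier upright on the bench (within 6 degrees), not touched by the fingers; fingers carry the flap's bar with over 3 N, flap still (under 0.05 rad/s) and 37 to 53 degrees open (0.645 to 0.925 rad), not propped by the carrier (x of bolt0 in the frame of bin between -0.088 and 0.088 m and y of bolt0 in the frame of bin between -0.098 and 0.098 m and z of bolt0 in the frame of bin between 0 and 0.06 m and x of bolt1 in the frame of bin between -0.088 and 0.088 m and y of bolt1 in the frame of bin between -0.098 and 0.098 m and z of bolt1 in the frame of bin between 0 and 0.06 m and x of bolt2 in the frame of bin between -0.088 and 0.088 m and y of bolt2 in the frame of bin between -0.098 and 0.098 m and z of bolt2 in the frame of bin between 0 and 0.06 m and x of bolt3 in the frame of bin between -0.088 and 0.088 m and y of bolt3 in the frame of bin between -0.098 and 0.098 m and z of bolt3 in the frame of bin between 0 and 0.06 m and x of bolt4 in the frame of bin between -0.088 and 0.088 m and y of bolt4 in the frame of bin between -0.098 and 0.098 m and z of bolt4 in the frame of bin between 0 and 0.06 m and height (world z) of tray between -0.01 and 0.012 m and angle between tray's own z axis and vertical below 0.1 rad and contact force between the fingers and tray below 0.5 N and value of joint flap between 0.645 and 0.925 rad and velocity of joint flap between -0.05 and 0.05 rad/s and contact force between the fingers and flap_bar above 3 N and contact force between tray and flap_bar below 0.2 N); the arm keeps its last pose, push and grip.
It fails at once if the stock bin was shifted (more than 30 mm) (distance of bin from where it was at the start of the episode above 0.03 m).
It fails at once if another thing on the bench was knocked (moved more than 30 mm) (distance of any of tape, carton, tin, screwdriver, wrench, spray, hammer from where it was at the start of the episode above 0.03 m).
It also fails if it takes over 59 s, if anything falls off the work surface, if the arm or the gripper's body presses on something with over 40 N, if the wrist force passes 120 N, or if a joint passes its speed limit or range.

## Robot

A 6-joint arm with a two-finger parallel gripper is mounted at the origin on the work surface. World frame = base frame: x ahead of the robot, y to its left, z up, the work surface at z = 0. Lengths are in m, angles in rad, forces in N, time in s.
With the tool pointing down it reaches from about 0.375 to 0.9 m from the base axis. Payload 3.1 kg.
Tool frame: the origin (TCP) lies at the centre of the arm's flange, where the gripper is bolted on; the fingertips stand 173 mm ahead of it and the grasp point (between the pads) lies 155 mm ahead of it (tip_extent is the distance from the TCP to the fingertips, in m); z points along the fingers, y is the direction in which the jaws open and shut (so a half turn about z gives the same grasp; the last joint's range is limited). The gripper opens to 85 mm and grips with 20 to 120 N. Pads are 22 mm wide; open, the fingers measure 114 mm over their backs; the gripper's body (76 mm by 85 mm) begins 54 mm behind the grasp point. The pads swing forward as they close: fully open they stand 13 mm farther back than shut.
Start: joints at [-1.423, 0.527, 1.433, -0, 1.181, -0.178], TCP at [0.201, -0.592, 0.405] pointing down, gripper open.
Joint ranges: [-3.08, 3.08], [-0.75, 2.2], [0.22, 2.44], [-1.43, 4.57], [0, 2.65], [-2.85, 2.85]. Speed limits (rad/s): [2.79, 2.79, 3.14, 3.14, 3.14, 3.14].

## Interface

Orientations are given as a unit quaternion [x, y, z, w].
In Python, from station import sense, snapshot, sign_off, tip_extent gives the robot as it stands. The module is installed in compiled form; this text tells all that it offers.
- The arm moves only by the tool servo_tool, never from a script. Its argument "rows" is a list of rows, each a list of 3 entries, a list of its own where there are three numbers: the shift along the tool's x, y, z in mm, then the turn about the tool's z in degrees, then the opening, from -1 (shut) to 1 (fully open), so that 0 is half open. A call has 1 to 8 rows; each row is the pose to reach, as a shift and turn from the pose measured when the call began, along the tool's axes at that moment; what a row does not reach only later rows make up. A row lasts 1/10 s, in which the tool goes at most 50 mm and 8.59 degrees, less where a joint would pass 70% of its speed; a pose out of reach is approached as far as the arm can. A call with a gripper value outside its range is refused whole. The fingers move at their own pace and stop on an object; "force" is the grip in N (left out, the last holds). Time passes only in rows, so rows that repeat a pose let the fingers close. It gives the time, the measured TCP pose, the force and the opening at its end, in the units of the state.
- sense(): the state, without advancing time (a new reading comes with each control period).
- snapshot(name): name is "scene" or "top" or "wrist"; returns a dict with "image" (400x640x3 uint8, blue, green, red), "z_map" (400x640 float32, m along the optical axis (not along the pixel's ray), 0 where there is no reading), "vertical_fov" (degrees; the focal length in pixels is half the picture's height over the tangent of half this angle, whatever the lens; pixels are square), "cx", "cy" (the principal point, pixels), "cam_to_world" (4x4, takes a point from camera to world coordinates). Camera axes: x right, y down, z forward; pixel columns grow to the right and rows downward; lengths in m; the calibration is good to about 2 mm. A picture is of the moment at which its call begins.
- sign_off(): hands the job in, once; it reports no verdict.
The state is a dict: "t": time; "q": joint angles; "qd": joint speeds; "tau": joint torques, N m; "tcp_pos": TCP position; "tool_rot": TCP orientation; "force": force on the tool from outside, world axes, zero at the start; "ft_torque": the same for the moment, N m; "finger_gap": opening from 0.0 (shut) to 1.0 (fully open).
Only numpy, scipy, OpenCV 4.12 (cv2) and the standard library are available. Lean on these libraries where they do the work, as an engineer would, in place of code of your own. Each camera call takes 0.05 s, during which the arm holds its last target. There are 200 camera calls.

## Working session

There is one attempt and no reset: what is moved stays moved. The work goes in short steps, Python scripts to look and compute and a tool call to move; the robot and the scene stay as the last step left them, time stands still between calls to the robot, and variables do not carry over. Pictures are saved under pics/ and viewed, about 8 in all and at most 12, crops included, and the job is handed in when it is done.

Besides the shell and the picture viewer there is one more tool, called after "Emit:" as name(argument=value, ...) on one line, values as JSON. servo_tool: Moves the arm, as the interface text tells. Its arguments: {"type":"object","properties":{"rows":{"type":"array"},"force":{"type":"number"}},"required":["rows"]}

```bash
mkdir -p pics
cat > h.py <<'E'
import numpy as np,cv2
from station import sense,snapshot,sign_off,tip_extent
def K(s):
    h,w=s["z_map"].shape; f=h/2/np.tan(np.radians(s["vertical_fov"])/2); return f,s["cx"],s["cy"]
def world(s):
    f,cx,cy=K(s); z=s["z_map"]; v,u=np.mgrid[:z.shape[0],:z.shape[1]]
    P=np.stack([(u-cx)/f*z,(v-cy)/f*z,z],-1); T=s["cam_to_world"]
    W=P@T[:3,:3].T+T[:3,3]; W[z<=0]=np.nan; return W
def proj(s,p):
    T=np.linalg.inv(s["cam_to_world"]); f,cx,cy=K(s); q=T[:3,:3]@np.array(p)+T[:3,3]; return q[:2]/q[2]*f+[cx,cy]
E
python3 - <<'E'
from h import *
print(sense(), tip_extent)
for n in("scene","top"):
    s=snapshot(n); cv2.imwrite(f"pics/{n}0.png",s["image"]); np.savez(f"{n}0.npz",**s)
    print(n,s["cam_to_world"].round(3).tolist(),s["vertical_fov"],s["cx"],s["cy"],(s["z_map"]>0).mean())
E
```

```text
{'t': 0.0, 'q': array([-1.42250908e+00,  5.28511260e-01,  1.43389198e+00,  9.71424825e-06,
        1.18138578e+00, -1.78497127e-01]), 'qd': array([-2.67646221e-04, -6.14152867e-05,  7.01613401e-04,  1.83182225e-03,
       -7.76808766e-04, -3.58607743e-04]), 'tau': array([ 3.65376463e-04, -4.42353272e+01, -1.78023952e+01, -3.65567812e-04,
        8.36570340e-03,  8.91216487e-07]), 'tcp_pos': array([ 0.20060515, -0.59157922,  0.40370877]), 'tool_rot': array([ 9.86680873e-01,  1.62664222e-01,  2.10783119e-05, -1.09799054e-03]), 'force': array([ 0.06577342, -0.69448577,  0.04935515]), 'ft_torque': array([-0.0345896 , -0.00700575,  0.03505354]), 'finger_gap': 0.9950719691089466} 0.1734
scene [[-0.864, 0.404, -0.301, 0.846], [0.503, 0.674, -0.541, 0.631], [-0.016, -0.619, -0.785, 1.009], [0.0, 0.0, 0.0, 1.0]] 49.338709844070806 323.25013718581124 198.49960238170647 0.99583203125
top [[0.027, -0.997, 0.07, 0.432], [-0.999, -0.026, 0.024, 0.008], [-0.022, -0.071, -0.997, 1.445], [0.0, 0.0, 0.0, 1.0]] 45.544433605042514 325.5463362992857 206.04531085245344 0.9958828125
```

View pics/scene0.png

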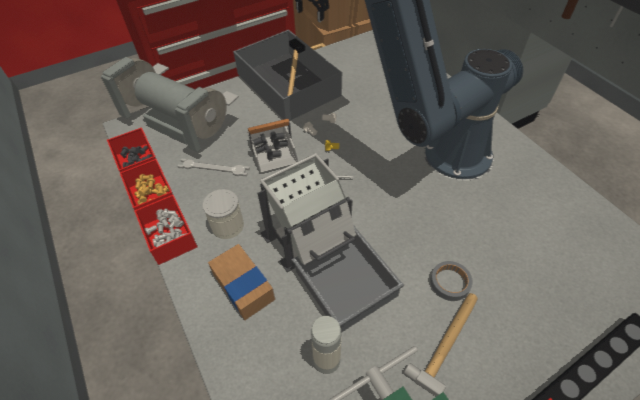

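View pics/top0.png

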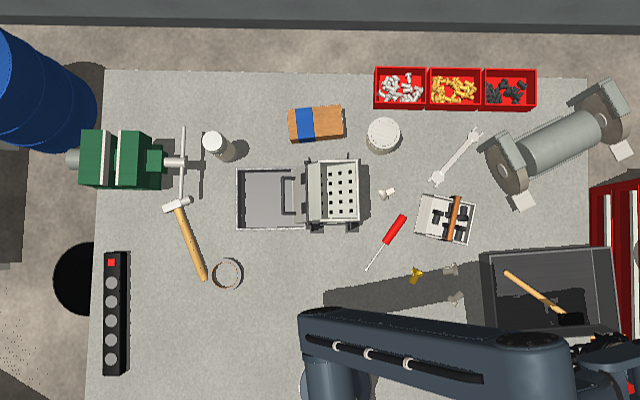

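The scene view shows the carrier with its wooden grip at (268,132), the hopper at (305,195), the bin at (345,280), and the distractors: tape (452,280), carton (241,280), tin (222,213), spray (326,345), hammer and wrench. In the top view the grip is at (455,215) with the open end to the left, which is world +y. The inlet is at (340,190), the pull bar at (288,195) and the bin at (270,198). The screwdriver at (390,240) and the loose white and yellow bolts at (386,194) and (416,275) are not part of the job.

```bash
cat > m.py <<'E'
from h import *
class D(dict): pass
def load(n): d=np.load(n); return {k:d[k] for k in d}
s=load("top0.npz"); s={k:(v if v.ndim else float(v)) for k,v in s.items()}
W=world(s)
def rect(u0,u1,v0,v1,z0,z1,extra=None):
    R=W[v0:v1,u0:u1]; m=(R[...,2]>z0)&(R[...,2]<z1)
    if extra is not None: m&=extra(s["image"][v0:v1,u0:u1].astype(int))
    P=R[m]; r=cv2.minAreaRect((P[:,:2]*1000).astype(np.float32)); return P,r
for name,a in dict(rim=(290,375,140,245,.205,.23),bin=(230,310,150,245,.05,.07),bar=(270,302,160,225,.1,.135),
   traywalls=(405,485,185,255,.035,.06)).items():
    P,r=rect(*a); print(name,len(P),np.round(P.mean(0)*1000),np.round(r[0]),np.round(r[1]),round(r[2],1), np.round(np.percentile(P[:,2],[2,50,98])*1000))
P,r=rect(405,490,180,255,.09,.13); print("grip",len(P),np.round(P.mean(0)*1000,1),np.round(r[0],1),np.round(r[1]),round(r[2],1),np.round(np.percentile(P[:,2],[2,50,98])*1000))
img=s["image"]; c=cv2.resize(img[140:265,225:495],None,fx=2.9,fy=2.9,interpolation=cv2.INTER_CUBIC); cv2.imwrite("pics/crop1.png",c)
E
python3 m.py
```

```text
rim 679 [559.  10. 215.] [562.   9.] [194. 112.] 2.8 [206. 216. 223.]
bin 616 [545. 240.  61.] [572. 214.] [254. 205.] 6.7 [52. 62. 68.]
bar 483 [550. 135. 116.] [553. 139.] [156.  57.] 3.3 [101. 116. 134.]
traywalls 306 [ 498. -339.   47.] [ 501. -317.] [144. 129.] 76.5 [35. 49. 56.]
grip 288 [ 500.9 -314.5  115.2] [ 501.1 -316.3] [ 22. 128.] 78.7 [101. 117. 122.]
```

View pics/crop1.png

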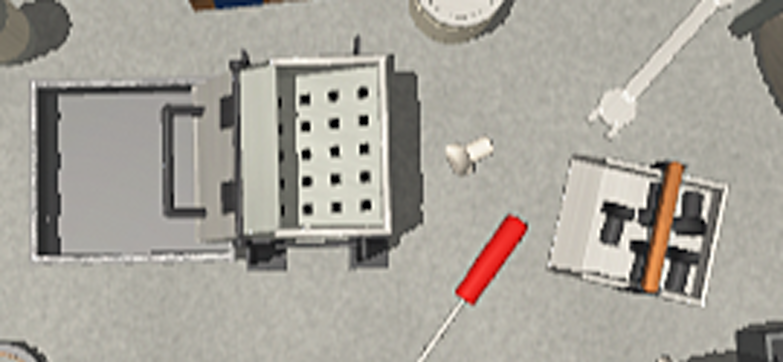

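The crop shows one carrier only: grip from (672,165) to (652,292), open end left, and five dark bolts inside. The loose bolt at (470,153) is white and not meant. Next I fit the hopper's yaw and origin, and the tray's yaw.

```bash
cat >> m.py <<'E'
print("----")
def line(P,ax):  # fit robust line; return direction angle deg & mean (mm)
    l=cv2.fitLine((P[:,:2]*1000).astype(np.float32),cv2.DIST_HUBER,0,.01,.01).ravel(); a=np.degrees(np.arctan2(l[1],l[0])); return round(float((a+90)%180-90),2),np.round(np.median(P,0)*1000,1),len(P)
P,r=rect(290,375,140,245,.207,.226)
x,y=P[:,0],P[:,1]
back=P[(y<-.035)&(abs(x-.56)<.07)]; print("rim y hist",np.histogram(y,bins=np.arange(-.07,.09,.01)), "x",np.histogram(x,bins=np.arange(.45,.68,.01)))
print("back",line(back,0))
lo=P[(x<.50)&(y<.03)];hi=P[(x>.62)&(y<.03)]; print("lo",line(lo,1),"hi",line(hi,1))
g=s["image"][:,:,:].max(2); R=W[176:216,278:287]; m=(g[176:216,278:287]<95)&(R[...,2]>.1); B=R[m]; print("bar",line(B,0),np.round(np.percentile(B[:,0],[1,99])*1000),np.round(np.median(B[:,2])*1000))
f=lambda q:(q[...,2]>q[...,0]+50)
P,r=rect(430,490,185,255,.09,.13,f); print("grip",line(P,0),np.round(r[0],1),np.round(r[1]),r[2])
P,r=rect(405,490,180,255,.03,.06); 
r=cv2.minAreaRect((P[:,:2]*1000).astype(np.float32)); print(r)
E
python3 m.py | sed -n '/----/,$p'
```

```text
----
rim y hist (array([  0,   0, 160,  61,  28,  21,  23,  24,  24,  20,  23,  46, 172,
        33,   0]), array([-0.07, -0.06, -0.05, -0.04, -0.03, -0.02, -0.01,  0.  ,  0.01,
        0.02,  0.03,  0.04,  0.05,  0.06,  0.07,  0.08])) x (array([  0,   0,  13, 122,  24,  24,  28,  30,  29,  29,  22,  23,  25,
        24,  24,  27,  26,  34, 119,  12,   0,   0,   0]), array([0.45, 0.46, 0.47, 0.48, 0.49, 0.5 , 0.51, 0.52, 0.53, 0.54, 0.55,
       0.56, 0.57, 0.58, 0.59, 0.6 , 0.61, 0.62, 0.63, 0.64, 0.65, 0.66,
       0.67, 0.68]))
back (2.95, array([559.6, -43.6, 218.3]), 168)
lo (-85.64, array([484.2, -18.9, 218.1]), 111) hi (-89.15, array([636.9, -17.7, 218.2]), 108)
bar (1.99, array([544.9, 159.8, 116.8]), 123) [500. 604.] 117.0
grip (-11.51, array([ 501.4, -314.6,  117.1]), 254) [ 501.8 -315.6] [ 14. 127.] 78.75225830078125
((493.75738525390625, -345.83380126953125), (227.2210693359375, 129.97935485839844), 75.61639404296875)
```

Emit:
servo_tool(rows=[[[45,-20,0],5,1],[[90,-40,0],10,1],[[135,-60,0],15,1],[[180,-80,0],20,1],[[225,-100,0],25,1],[[270,-120,0],30.2,1],[[315,-140,0],30.2,1],[[360,-160,0],30.2,1]])

```text
t: 0.9
tcp_pos: [0.4913, -0.3228, 0.4039]
tool_rot: [0.995, -0.1, -0.001, -0.001]
force: [1.2, -1.1, 0.1]
finger_gap: 0.997
```

Emit:
servo_tool(rows=[[[8.4,-9.7,20],0,1],[[8.4,-9.7,50],0,1],[[8.4,-9.7,60],0,1],[[8.4,-9.7,60],0,1]])

```text
t: 1.3
tcp_pos: [0.5008, -0.3145, 0.342]
tool_rot: [0.995, -0.1, -0.003, -0.003]
force: [0.0, 0.5, 0.2]
finger_gap: 0.999
```

Run:
```python
from h import *
q=sense(); print(q["tcp_pos"],q["t"]); s=snapshot("wrist"); cv2.imwrite("pics/wrist1.png",s["image"]); W=world(s)
im=s["image"].astype(int); m=(im[...,2]>im[...,0]+50)&(W[...,2]>.09)&(W[...,2]<.13)
P=W[m]; r=cv2.minAreaRect((P[:,:2]*1000).astype(np.float32)); print(len(P),P.mean(0),r,np.percentile(P[:,2],[5,50,95]))
```

```text
[ 0.50082542 -0.31447421  0.34195046] 1.3
3458 [ 0.50408034 -0.31896648  0.11813185] ((453.1896667480469, -356.7113342285156), (213.14242553710938, 100.21067810058594), 38.41307067871094) [0.1164305  0.1182647  0.11950723]
```

View pics/wrist1.png

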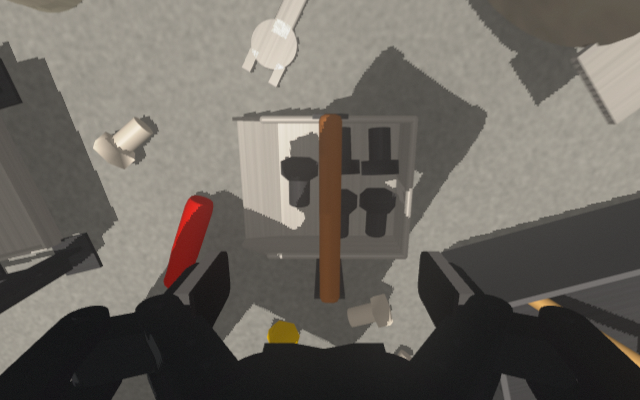

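The wrist view has the grip at (330,205), centred between the fingers at (210,280) and (445,280), with five dark bolts below it. I'll descend and grip.

Emit:
servo_tool(rows=[[[0,0,40],0,0.6],[[0,0,79],0,0.2],[[0,0,79],0,0],[[0,0,79],0,-1],[[0,0,79],0,-1],[[0,0,79],0,-1],[[0,0,79],0,-1],[[0,0,79],0,-1]], force=80)

```text
t: 2.15
tcp_pos: [0.5017, -0.316, 0.2671]
tool_rot: [0.995, -0.1, 0.001, 0.0]
force: [-1.3, -2.0, 6.8]
finger_gap: 0.146
```

Emit:
servo_tool(rows=[[[0,0,-12],0,-1],[[0,0,-40],0,-1],[[0,0,-75],0,-1],[[0,0,-110],0,-1],[[0,0,-145],0,-1],[[0,0,-180],0,-1],[[0,0,-210],0,-1],[[0,0,-230],0,-1]])

```text
t: 2.95
tcp_pos: [0.5007, -0.3147, 0.499]
tool_rot: [0.995, -0.1, 0.001, 0.0]
force: [0.9, -0.9, -8.0]
finger_gap: 0.143
```

Emit:
servo_tool(rows=[[[0,-4,-5],-1,-1],[[0,-14,-8],-3,-1],[[0,-30,-10],-5,-1],[[1,-50,-10],-7,-1],[[1,-72,-10],-9,-1],[[1,-95,-10],-11,-1],[[2,-120,-10],-13,-1],[[2,-145,-10],-14,-1]])

```text
t: 3.75
tcp_pos: [0.5313, -0.1704, 0.507]
tool_rot: [1.0, 0.023, -0.001, -0.002]
force: [1.2, -0.4, -8.0]
finger_gap: 0.149
```

Emit:
servo_tool(rows=[[[7,-24,0],0,-1],[[14,-48,0],0,-1],[[20,-71,0],0,-1],[[26,-92,0],0,-1],[[31,-110,0],0,-1],[[34,-122,0],0,-1],[[36,-129,0],0,-1],[[36.3,-131.3,0],0,-1]])

```text
t: 4.55
tcp_pos: [0.5613, -0.0366, 0.5067]
tool_rot: [1.0, 0.024, -0.002, -0.002]
force: [0.3, -1.2, -8.5]
finger_gap: 0.144
```

Run:
```python
from h import *
q=sense(); print(q["tcp_pos"],q["t"],q["force"])
a=snapshot("scene"); b=snapshot("wrist"); c=snapshot("top")
s=cv2.resize(a["image"][70:270,170:420],(500,400)); w=cv2.resize(b["image"],(300,188)); t=cv2.resize(c["image"][120:260,220:430],(300,200))
o=np.zeros((400,800,3),np.uint8); o[:,:500]=s; o[:188,500:]=w; o[200:,500:]=t; cv2.imwrite("pics/over.png",o)
W=world(b); im=b["image"]; m=(W[...,2]>.20)&(W[...,2]<.3); P=W[m]
np.savez("w2.npz",**b)
for lo,hi in((.205,.224),(.225,.26),(.28,.3)):
    p=W[(W[...,2]>lo)&(W[...,2]<hi)]; print(lo,len(p),np.percentile(p,[1,99],axis=0).round(3).tolist() if len(p) else 0)
```

```text
[ 0.56127788 -0.03655259  0.50666074] 4.55 [ 0.26644212 -1.16598058 -8.51835133]
0.205 1926 [[0.617, -0.045, 0.205], [0.66, 0.064, 0.221]]
0.225 16874 [[0.499, -0.105, 0.242], [0.615, 0.048, 0.26]]
0.28 3595 [[0.526, -0.107, 0.28], [0.625, 0.026, 0.292]]
```

View pics/over.png

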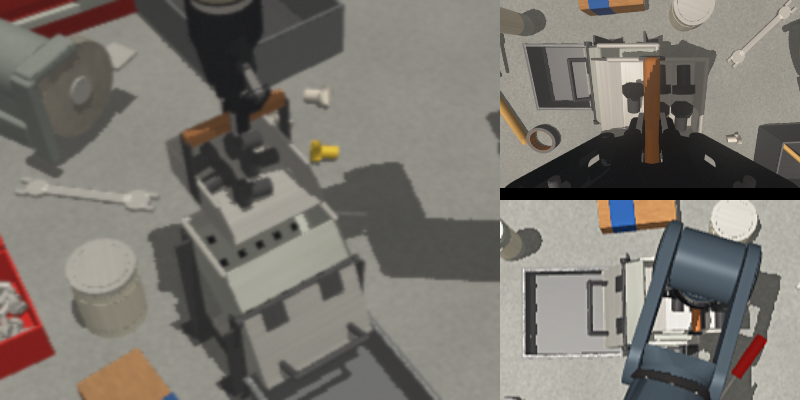

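Composite view: the level carrier hovers over the hopper's back rim with its lip at about (255,240) over the inlet. All five bolts are inside and the tray is centred in x. Lowering it onto the back rim.

Emit:
servo_tool(rows=[[[0,0,8],0,-1],[[0,0,14],0,-1],[[0,0,18],0,-1],[[0,0,20],0,-1],[[0,0,21],0,-1]])

```text
t: 5.2
tcp_pos: [0.5613, -0.0381, 0.4857]
tool_rot: [1.0, 0.023, -0.002, -0.001]
force: [-0.2, 0.6, -7.8]
finger_gap: 0.141
```

Emit:
servo_tool(rows=[[[0,0,2],0,-1],[[0,0,3],0,-1]])

```text
t: 5.4
tcp_pos: [0.5613, -0.0381, 0.4826]
tool_rot: [1.0, 0.023, -0.002, -0.001]
force: [-0.0, 0.2, -7.7]
finger_gap: 0.145
```

Emit:
servo_tool(rows=[[[0,0,2],0,-1],[[0,0,2],0,-1]])

```text
t: 5.6
tcp_pos: [0.5615, -0.0381, 0.4821]
tool_rot: [1.0, 0.023, -0.0, -0.001]
force: [-1.5, 0.6, -0.3]
finger_gap: 0.144
```

Emit:
servo_tool(rows=[[[0,0,0],0,-0.5],[[0,0,0],0,-0.48],[[0,-5,1],0,-0.45],[[0,-10,1],0,-0.45]], force=40)

```text
t: 6.0
tcp_pos: [0.5612, -0.0279, 0.4815]
tool_rot: [1.0, 0.023, 0.0, -0.001]
force: [0.7, -0.6, 1.2]
finger_gap: 0.275
```

```bash
cat > pic.py <<'E'
from h import *
import sys
def side(name):
    q=sense(); a=snapshot("scene"); b=snapshot("wrist")
    print(q["t"],q["tcp_pos"].round(4),q["force"].round(1),round(q["finger_gap"],3))
    s=cv2.resize(a["image"][70:270,170:420],(500,400)); w=cv2.resize(b["image"],(300,188))
    o=np.zeros((400,800,3),np.uint8); o[:,:500]=s; o[:188,500:]=w; cv2.imwrite(name,o)
    # grip: orange top face
    im=a["image"].astype(int); W=world(a); m=(im[...,2]>im[...,0]+45)&(W[...,2]>.22)&(abs(W[...,0]-.56)<.1)&(abs(W[...,1])<.15)
    P=W[m]; print("grip",len(P),np.median(P,0).round(4) if len(P) else 0)
    return a,b
if __name__=="__main__": side(sys.argv[1])
E
python3 pic.py pics/t1.png
```

```text
6.0 [ 0.5612 -0.0279  0.4815] [ 0.7 -0.6  1.2] 0.275
grip 202 [ 0.5925 -0.0264  0.3306]
```

Emit:
servo_tool(rows=[[[0,-6,1],0,-0.45],[[0,-12,2],0,-0.45],[[0,-18,4],0,-0.42],[[0,-24,6],0,-0.4],[[0,-24,6],0,-0.4]])

```text
t: 6.6
tcp_pos: [0.5596, -0.0023, 0.4749]
tool_rot: [1.0, 0.024, -0.001, -0.002]
force: [0.0, 2.1, -2.8]
finger_gap: 0.3
```

```bash
python3 pic.py pics/t2.png
```

```text
6.6 [ 0.5596 -0.0023  0.4749] [ 0.   2.1 -2.8] 0.3
grip 166 [0.5921 0.0057 0.3223]
```

View pics/t2.png

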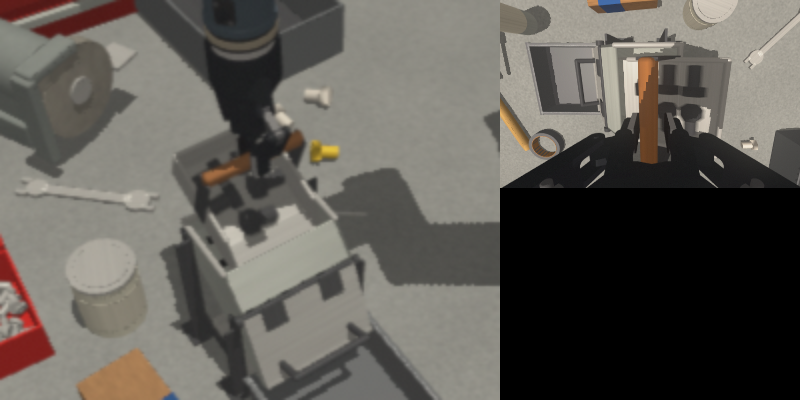

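View shows the tray tilted about 20 degrees, its lip dipped into the inlet near (230,235) and the bolts still in it. The fingers are guiding the bar as planned, so I continue.

Emit:
servo_tool(rows=[[[0,-6,3],0,-0.38],[[0,-12,6],0,-0.36],[[0,-18,10],0,-0.34],[[0,-24,15],0,-0.32],[[0,-30,20],0,-0.3],[[0,-36,26],0,-0.3],[[0,-36,26],0,-0.3]])

```text
t: 7.4
tcp_pos: [0.5577, 0.0342, 0.4484]
tool_rot: [1.0, 0.024, -0.001, -0.002]
force: [0.3, 3.3, 1.0]
finger_gap: 0.348
```

```bash
python3 pic.py pics/t3.png
```

```text
7.4 [0.5577 0.0342 0.4484] [0.3 3.3 1. ] 0.348
grip 156 [0.5926 0.045  0.2961]
```

View pics/t3.png

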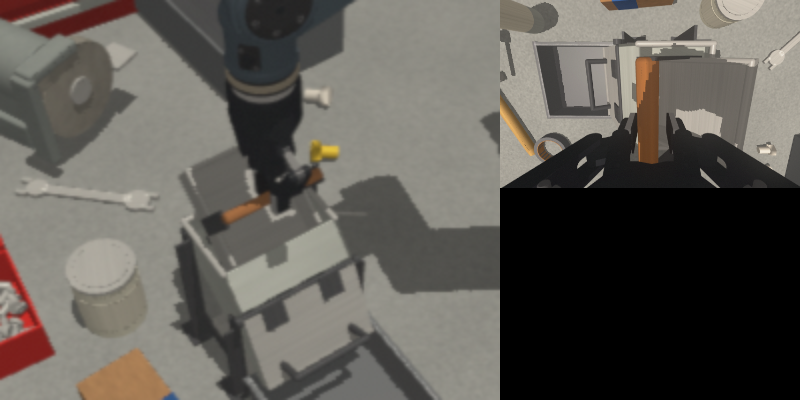

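Emit:
servo_tool(rows=[[[0,-5,4],0,-0.3],[[0,-10,9],0,-0.28],[[0,-12,12],0,-0.28],[[0,-12,12],0,-0.28],[[0,-12,12],0,-0.28]])

```text
t: 8.0
tcp_pos: [0.5572, 0.0458, 0.4371]
tool_rot: [1.0, 0.024, -0.001, -0.002]
force: [-0.4, 1.9, -0.4]
finger_gap: 0.366
```

Run:
```python
from pic import *
a,b=side("pics/t4.png")
c=snapshot("top")
o=np.zeros((400,780,3),np.uint8); o[:]=0
o[:,:400]=cv2.resize(a["image"][120:240,240:360],(400,400)); o[:,400:]=cv2.resize(b["image"][60:280,220:429],(380,400)); cv2.imwrite("pics/t4.png",o)
```

```text
8.0 [0.5572 0.0458 0.4371] [-0.4  1.9 -0.4] 0.366
grip 158 [0.5913 0.0565 0.2848]
```

View pics/t4.png

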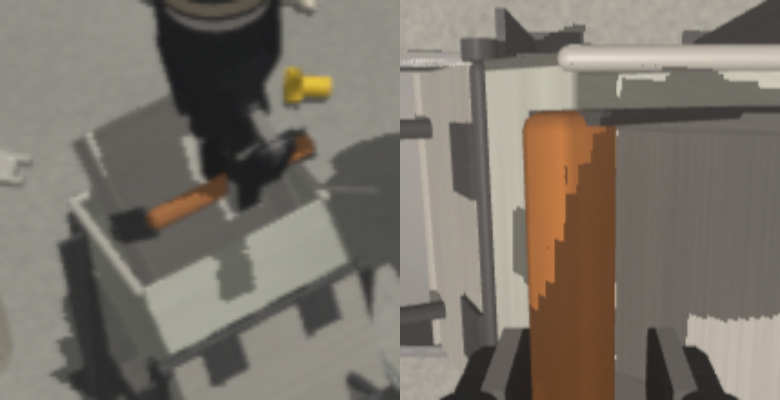

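No bolts are visible on the tray's raised floor in either view (left crop around (120,160), right crop around (700,220)). I run the loose-finger path backwards to level the tray on the rim, then check inside it.

Emit:
servo_tool(rows=[[[0,6,-5],0,-0.28],[[0,12,-12],0,-0.28],[[0,18,-17],0,-0.3],[[0,24,-22],0,-0.32],[[0,30,-26],0,-0.34],[[0,36,-30],0,-0.36],[[0,42,-34],0,-0.38],[[0,48,-37],0,-0.4]])

```text
t: 8.95
tcp_pos: [0.5597, -0.0028, 0.4752]
tool_rot: [1.0, 0.024, 0.0, -0.002]
force: [0.1, 2.9, 2.7]
finger_gap: 0.299
```

Run:
```python
from pic import *
a,b=side("pics/t5.png")
cv2.imwrite("pics/t5.png",np.hstack([cv2.resize(a["image"][120:240,240:360],(400,400)),cv2.resize(b["image"][40:300,200:460],(400,400))]))
```

```text
8.95 [ 0.5597 -0.0028  0.4752] [0.1 2.9 2.7] 0.299
grip 171 [0.5938 0.007  0.322 ]
```

View pics/t5.png

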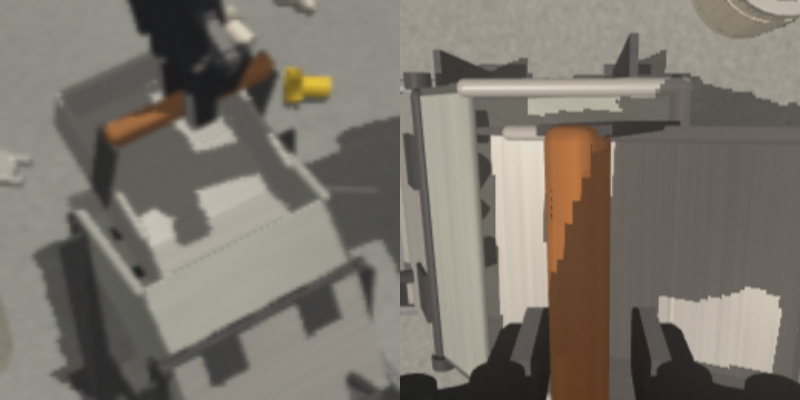

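The carrier is empty: the left crop around (200,180) and the right crop around (690,250) show bare floor, with the lip still inside the inlet. Continuing back to level, then gripping.

Emit:
servo_tool(rows=[[[0,6,-2],0,-0.42],[[0,12,-4],0,-0.45],[[0,18,-5],0,-0.45],[[0,24,-6],0,-0.48],[[0,30,-7],0,-0.5],[[0,36,-7],0,-0.5],[[0,40,-7],0,-0.5],[[0,40,-7],0,-0.5]])

```text
t: 9.85
tcp_pos: [0.5618, -0.0442, 0.4816]
tool_rot: [1.0, 0.023, -0.0, -0.001]
force: [0.7, 0.7, -0.9]
finger_gap: 0.246
```

```bash
python3 pic.py pics/t6.png
```

```text
9.85 [ 0.5618 -0.0442  0.4816] [ 0.7  0.7 -0.9] 0.246
grip 230 [ 0.5916 -0.0367  0.3302]
```

Emit:
servo_tool(rows=[[[0,0,0],0,-0.8],[[0,0,0],0,-1],[[0,0,0],0,-1],[[0,0,-2],0,-1],[[0,0,-8],0,-1],[[0,0,-16],0,-1],[[0,0,-24],0,-1],[[0,0,-30],0,-1]], force=80)

```text
t: 10.75
tcp_pos: [0.5618, -0.0437, 0.5127]
tool_rot: [1.0, 0.024, 0.0, -0.001]
force: [0.0, 0.2, -3.6]
finger_gap: 0.146
```

Run:
```python
from pic import *
a,b=side("pics/t7.png")
W=world(b); p=W[(W[...,2]>.235)&(W[...,2]<.30)&(abs(W[...,0]-.56)<.062)]; print(np.percentile(p,[1,50,99],axis=0).round(3).tolist())
# floor height along y
m=(abs(W[...,0]-.575)<.02)
for y in np.arange(-.12,.06,.02):
    q=W[m&(abs(W[...,1]-y)<.004)]; print(round(y,2),len(q),np.round(np.median(q[:,2]),3) if len(q) else '')
```

```text
10.75 [ 0.5618 -0.0437  0.5127] [ 0.   0.2 -3.6] 0.146
grip 250 [ 0.5894 -0.0376  0.3607]
[[0.502, -0.111, 0.249], [0.57, -0.025, 0.252], [0.621, 0.042, 0.299]]
-0.12 0 
-0.1 2309 0.425
-0.08 4220 0.404
-0.06 4500 0.418
-0.04 3904 0.386
-0.02 1845 0.394
0.0 4931 0.418
0.02 903 0.256
0.04 576 0.26
```

Emit:
servo_tool(rows=[[[-5,20,0],0,-1],[[-15,55,0],2,-1],[[-25,95,0],4,-1],[[-36,135,0],7,-1],[[-47,175,0],9,-1],[[-58,215,0],12,-1],[[-68,250,20],14,-1],[[-72.8,269.2,50],14,-1]])

```text
t: 11.65
tcp_pos: [0.5016, -0.3195, 0.4641]
tool_rot: [0.995, -0.1, 0.004, 0.002]
force: [0.6, -0.3, -3.5]
finger_gap: 0.144
```

Emit:
servo_tool(rows=[[[0,0,35],0,-1],[[0,0,80],0,-1],[[0,0,125],0,-1],[[0,0,160],0,-1],[[0,0,178],0,-1],[[0,0,184],0,-1],[[0,0,188],0,-1],[[0,0,190],0,-1]])

```text
t: 12.45
tcp_pos: [0.5034, -0.3208, 0.2749]
tool_rot: [0.995, -0.1, 0.004, 0.003]
force: [0.6, 0.4, -3.2]
finger_gap: 0.15
```

Emit:
servo_tool(rows=[[[0,0,4],0,-1],[[0,0,8],0,-1],[[0,0,10],0,-1],[[0,0,11.5],0,-1],[[0,0,12.5],0,-1]])

```text
t: 12.95
tcp_pos: [0.5046, -0.321, 0.2664]
tool_rot: [0.995, -0.1, 0.007, 0.004]
force: [-1.0, 4.8, 22.0]
finger_gap: 0.145
```

Emit:
servo_tool(rows=[[[0,0,-2.5],0,-0.9],[[0,0,-2.5],0,-0.4],[[0,0,-2.5],0,-0.1],[[0,0,-2.5],0,0],[[0,0,-2.5],0,0],[[0,0,-30],0,0],[[0,0,-75],0,0],[[0,0,-120],0,0]])

```text
t: 13.75
tcp_pos: [0.5029, -0.3199, 0.3864]
tool_rot: [0.995, -0.1, 0.005, 0.003]
force: [0.4, -0.9, -0.3]
finger_gap: 0.504
```

Run:
```python
from h import *
q=sense(); print(q["t"],q["tcp_pos"],q["force"],q["finger_gap"])
a=snapshot("scene"); b=snapshot("wrist"); W=world(b)
im=b["image"].astype(int); m=(im[...,2]>im[...,0]+50)&(W[...,2]>.09)&(W[...,2]<.13)&(abs(W[...,0]-.5)<.1)
P=W[m]; print("grip z",np.percentile(P[:,2],[5,50,95]),np.median(P,0)); np.savez("a.npz",**a)
o=np.hstack([cv2.resize(a["image"][90:330,220:420],(400,480)),cv2.resize(b["image"],(400,250)).copy().repeat(1,0) if 0 else np.vstack([cv2.resize(b["image"],(400,250)),np.zeros((230,400,3),np.uint8)])]); cv2.imwrite("pics/t8.png",o)
```

```text
13.75 [ 0.50285909 -0.31989954  0.38642417] [ 0.37006458 -0.94917916 -0.29895741] 0.504449069580319
grip z [0.11635549 0.11832136 0.11951356] [ 0.50225814 -0.32373017  0.11832136]
```

View pics/t8.png

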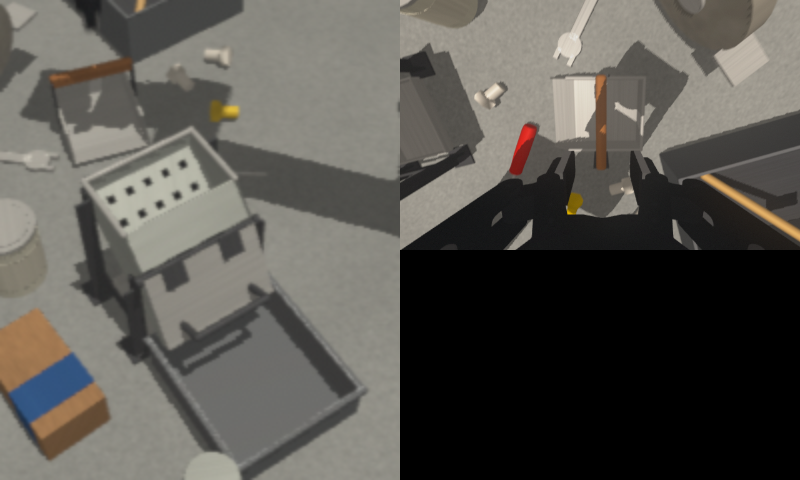

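The carrier stands upright and empty at (100,110), its grip at z 118 mm. No bolts lie on the bench or in the bin at (265,380), and the flap is shut. Now over to the pull bar.

Emit:
servo_tool(rows=[[[0,-15,-30],0,-0.1],[[-4,-55,-55],0,-0.2],[[-9,-100,-60],-3,-0.34],[[-14,-145,-60],-6,-0.34],[[-19,-190,-60],-9,-0.34],[[-24,-235,-60],-12,-0.34],[[-28,-280,-60],-14,-0.34],[[-32,-325,-60],-14.1,-0.34]])

```text
t: 14.65
tcp_pos: [0.5363, 0.0064, 0.4468]
tool_rot: [1.0, 0.023, 0.011, 0.009]
force: [1.1, 0.5, 0.3]
finger_gap: 0.328
```

Emit:
servo_tool(rows=[[[6,-40,0],0,-0.34],[[12,-80,0],0,-0.34],[[18,-120,0],0,-0.34],[[22,-145,0],0,-0.34],[[22.8,-153.7,0],0,-0.34],[[22.8,-153.7,30],0,-0.34],[[22.8,-153.7,60],0,-0.34],[[22.8,-153.7,60],0,-0.34]])

```text
t: 15.45
tcp_pos: [0.5517, 0.1589, 0.3802]
tool_rot: [1.0, 0.023, 0.005, 0.01]
force: [-0.2, -0.9, -0.5]
finger_gap: 0.332
```

Run:
```python
from h import *
q=sense(); print(q["t"],q["tcp_pos"],q["tool_rot"],q["force"],q["finger_gap"])
b=snapshot("wrist"); W=world(b); cv2.imwrite("pics/t9.png",b["image"])
from scipy.spatial.transform import Rotation as R
print("tool z",R.from_quat(q["tool_rot"]).as_matrix()[:,2])
g=b["image"].max(2); T=b["cam_to_world"]; print(T[:3,3])
m=(g<110)&(W[...,2]>.108)&(W[...,2]<.124)&(W[...,1]>.14)&(W[...,1]<.18)&(W[...,0]>.5)&(W[...,0]<.6)
P=W[m]; print("bar",len(P),np.median(P,0),np.percentile(P,[2,98],axis=0))
for x in (.515,.53,.55,.57,.585):
    p=P[abs(P[:,0]-x)<.006]; print(x,len(p),np.percentile(p[:,1],[5,50,95]).round(4) if len(p) else '')
```

```text
15.45 [0.55168163 0.15890721 0.3801871 ] [0.99967456 0.02292311 0.00534951 0.00983323] [-0.23364097 -0.93492385 -0.49185936] 0.33239431501166106
tool z [ 0.01114635 -0.01941481 -0.99974938]
[0.61846786 0.16099331 0.35059129]
bar 1846 [0.54796738 0.16135051 0.12059654] [[0.50168455 0.14310257 0.11119988]
 [0.59886572 0.16809869 0.12264618]]
0.515 164 [0.156  0.16   0.1646]
0.53 184 [0.1567 0.1611 0.1658]
0.55 198 [0.1576 0.162  0.1665]
0.57 217 [0.1584 0.1629 0.1679]
0.585 204 [0.1596 0.1634 0.1684]
```

View pics/t9.png

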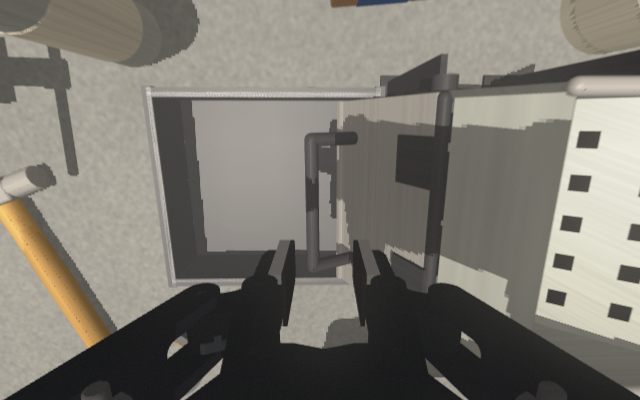

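The wrist view shows the bar as the dark line at (312,200), between the fingers at (283,275) and (365,275). It measures y 162 mm at x 550 mm, z about 115 mm and yaw 2.8 degrees, close to the prediction of 162 mm. Descending around it.

Emit:
servo_tool(rows=[[[-2,-8.4,15],0,-0.34],[[-2,-8.4,40],0,-0.34],[[-2,-8.4,65],0,-0.34],[[-2,-8.4,85],0,-0.34],[[-2,-8.4,100],0,-0.34],[[-2,-8.4,111],0,-0.34],[[-2,-8.4,111],0,-0.34]])

```text
t: 16.2
tcp_pos: [0.5522, 0.1647, 0.2709]
tool_rot: [1.0, 0.022, 0.007, 0.01]
force: [-0.6, 0.9, -0.2]
finger_gap: 0.331
```

Emit:
servo_tool(rows=[[[0,0,0],0,-0.6],[[0,0,0],0,-1],[[0,0,0],0,-1],[[0,0,0],0,-1]], force=50)

```text
t: 16.6
tcp_pos: [0.5527, 0.1652, 0.2718]
tool_rot: [1.0, 0.023, 0.008, 0.009]
force: [1.2, 4.4, -1.0]
finger_gap: 0.099
```

Emit:
servo_tool(rows=[[[0,-4.4,-6.4],0,-1],[[0,-8.1,-13.2],0,-1],[[0,-11.4,-20.3],0,-1],[[0,-14,-27.6],0,-1],[[0,-15.8,-35.2],0,-1],[[0,-17,-43],0,-1],[[0,-17.5,-51],0,-1],[[0,-17.4,-58.8],0,-1]])

```text
t: 17.4
tcp_pos: [0.5515, 0.1829, 0.3304]
tool_rot: [1.0, 0.023, 0.009, 0.01]
force: [5.0, -4.1, -11.2]
finger_gap: 0.094
```

Emit:
servo_tool(rows=[[[0,0.5,-4],0,-1],[[0,1,-8],0,-1],[[0,1,-8],0,-1],[[0,1,-8],0,-1],[[0,1,-8],0,-1]])

```text
t: 17.9
tcp_pos: [0.5515, 0.1822, 0.3383]
tool_rot: [1.0, 0.023, 0.009, 0.01]
force: [3.4, 1.3, -10.4]
finger_gap: 0.096
```

Run:
```python
from h import *
from scipy.spatial.transform import Rotation as R
q=sense(); print(q["t"],q["tcp_pos"],q["qd"].round(3),q["force"],q["finger_gap"])
z=R.from_quat(q["tool_rot"]).as_matrix()[:,2]; g=q["tcp_pos"]+.155*z
o=np.array([.5567,.0683]); a=np.radians(2.6); d=g[:2]-o; y=-np.sin(a)*d[0]+np.cos(a)*d[1]
print("bar in hopper",y,g[2],"flap deg",np.degrees(np.arctan2(g[2]-.169,y-.022))+37.4)
a=snapshot("scene"); b=snapshot("wrist"); c=snapshot("top")
cv2.imwrite("pics/t10.png",np.hstack([cv2.resize(a["image"][90:330,220:420],(400,480)),np.vstack([cv2.resize(b["image"],(400,250)),cv2.resize(c["image"][130:268,220:460],(400,230))])]))
np.savez("af.npz",**a)
```

```text
17.9 [0.55148842 0.18224283 0.3382572 ] [ 0.     0.    -0.001  0.001  0.002  0.   ] [  3.36026624   1.26791884 -10.35253552] 0.09566371521253601
bar in hopper 0.11081203594377816 0.18331780924265512 flap deg 46.55812620828101
```

View pics/t10.png

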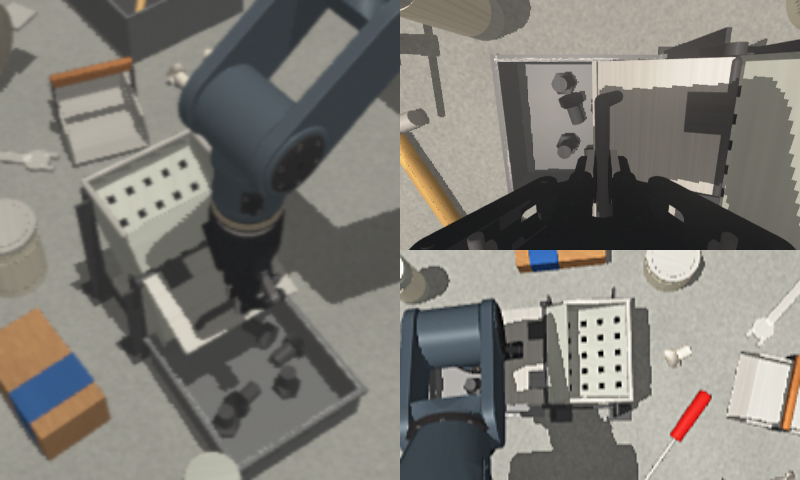

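The flap is about 46 degrees open and the bar is held. Bolts lie in the bin at roughly (262,330), (287,350), (287,382), (245,392) and (228,415), and the hopper floor looks clear. I hold briefly, then confirm the count by depth.

Emit:
servo_tool(rows=[[[0,0,0],0,-1],[[0,0,0],0,-1],[[0,0,0],0,-1],[[0,0,0],0,-1],[[0,0,0],0,-1],[[0,0,0],0,-1]])

```text
t: 18.65
tcp_pos: [0.5515, 0.1822, 0.3383]
tool_rot: [1.0, 0.023, 0.009, 0.01]
force: [4.6, 0.6, -11.4]
finger_gap: 0.091
```

Run:
```python
from h import *
q=sense(); print(q["t"],q["tcp_pos"],q["qd"].round(3),q["force"].round(1),q["finger_gap"])
o=np.array([.5567,.0683]); th=np.radians(2.6); Rz=np.array([[np.cos(th),np.sin(th)],[-np.sin(th),np.cos(th)]])
for n in("scene","wrist","top"):
    s=snapshot(n); W=world(s); H=(W[...,:2]-o)@Rz.T
    m=(abs(H[...,0])<.083)&(H[...,1]>.04)&(H[...,1]<.222)&(W[...,2]>.011)&(W[...,2]<.055)
    k,l,st,ce=cv2.connectedComponentsWithStats(m.astype(np.uint8))
    print(n); [print("  blob",st[i,4],np.median(H[l==i],0).round(3),np.percentile(W[l==i][:,2],[50,95]).round(3),"bbox mm",np.round(np.ptp(H[l==i],axis=0)*1000)) for i in range(1,k) if st[i,4]>25]
    # bolts left in hopper: points above the floor plane
    fl=.190-(H[...,1]+.11)*.6471; m2=(abs(H[...,0])<.07)&(H[...,1]>-.10)&(H[...,1]<.06)&(W[...,2]>fl+.012)&(W[...,2]<fl+.05)&(W[...,2]<.15); print("  in hopper",m2.sum())
    if n=="top":
        b=(abs(W[...,2]-.062)<.006)&(abs(H[...,0])<.1)&(H[...,1]>.1)&(H[...,1]<.25); print("  bin far rim y",np.percentile(H[b][:,1],[50,98]) if b.sum() else 0)
```

```text
18.65 [0.55150748 0.18221868 0.33825623] [-0.     0.001  0.002 -0.001  0.001 -0.001] [  4.6   0.6 -11.4] 0.09075705265736933
scene
  blob 157 [-0.048  0.089] [0.025 0.037] bbox mm [35. 44.]
  blob 312 [-0.045  0.138] [0.026 0.047] bbox mm [62. 71.]
  blob 339 [0.039 0.16 ] [0.026 0.047] bbox mm [75. 44.]
  in hopper 0
wrist
  blob 361 [0.083 0.172] [0.034 0.048] bbox mm [  0. 100.]
  blob 2385 [0.037 0.154] [0.027 0.047] bbox mm [75. 46.]
  blob 1010 [-0.033  0.159] [0.032 0.047] bbox mm [31. 34.]
  blob 95 [-0.046  0.132] [0.022 0.024] bbox mm [12. 14.]
  in hopper 0
top
  blob 83 [-0.038  0.161] [0.026 0.047] bbox mm [28. 27.]
  in hopper 0
  bin far rim y [0.23292993 0.23396268]
```

```bash
python3 -c "
from station import sign_off,sense
print(sign_off()); q=sense(); print(q['t'],q['tcp_pos'],q['force'])"
```

```text
the job is handed in; nothing more can be done
None
the job is handed in; nothing more can be done
```

The job is done and handed in at about 18.8 s of the 59 s. The five bolts are in the bin, the empty carrier stands upright on the bench, and the arm still holds the pull bar with the flap open.

- **Tipping:** The tool can only turn about its own axis, so I could not tip the carrier with the wrist. I lifted it by the wooden grip, rested it on the hopper's back rim and tilted it over the rim with the fingers loosely round the grip. I then levelled it the same way and set it back near where it started.
- **Flap:** I gripped the pull bar and swung the flap open along its arc.

**Last checks:**
- **Flap:** It is about 46.5 degrees open by my estimate, steady, with about 11 N on the tool.
- **Bolts:** The depth view shows five bolts' worth of objects in the bin, two of the blobs being pairs of touching bolts. None were seen left in the hopper.
- **Bin:** Its far rim is about 233 mm along the hopper's +y axis. The given layout puts it at about 230 mm, so it did not shift.
- **Carrier:** It was empty and upright when I let go, with its grip at 118 mm, and still stood there in the last picture.

I had two small disagreements. The flap angle is 1.5 degrees over the nominal 45, and the tool leans about 1.3 degrees from vertical. I did not measure the other things on the bench individually; they looked undisturbed in the last pictures.

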